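Tip the pebbles out of a divided specimen tray

ROBOT

A 7-joint arm with a two-finger parallel gripper is mounted at the origin on the work surface. World frame = base frame: x ahead of the robot, y to its left, z up, the work surface at z = 0. Lengths are in m, angles in rad, forces in N, time in s.
With the tool pointing down it reaches from about 0.35 to 0.9 m from the base axis. Payload 8.1 kg.
Tool frame: the origin (TCP) lies at the centre of the arm's flange, where the gripper is bolted on; the fingertips stand 178 mm ahead of it and the grasp point (between the pads) lies 159 mm ahead of it; z points along the fingers, y is the line along which they close (so a half turn about z gives the same grasp; the last joint's range is limited). The gripper opens to 92 mm and grips with 3 to 60 N. Pads are 19 mm wide; open, the fingers measure 130 mm over their backs; the gripper's body (75 mm by 190 mm) begins 47 mm behind the grasp point.
Start: joints at [-1.204, 0.434, 0.025, 1.573, -0.012, 1.134, -0.075], TCP at [0.283, 0.557, 0.405] pointing down, gripper open.
Joint ranges: [-2.62, 2.62], [-0.44, 2.09], [-1.27, 1.32], [0.08, 2.57], [-1.32, 4.46], [0.12, 2], [-2.74, 2.74]. Speed limits (rad/s): [2.22, 2.22, 3.01, 3.01, 3.14, 3.14, 3.14].

INTERFACE

Orientations are given as a rotation vector (axis times angle).
In Python, from cell import arm gives the robot as it stands. The module is installed in compiled form; this text tells all that it offers.
- The arm moves only by the shell command python3 -m inch 'ROWS' [FORCE]. ROWS is text: rows parted by semicolons, each of 5 numbers parted by spaces: the shift along the tool's x, y, z in m, then the turn about the tool's z in rad, then the finger opening in m, from 0 to 0.0918. In form: x y z roll fingers; .... A call has 1 to 5 rows; each row is the pose to reach, as a shift and turn from the pose commanded when the call began, along the tool's axes at that moment; what a row does not reach only later rows make up. A row lasts 1/10 s, in which the tool goes at most 50 mm and 8.59 degrees, less where a joint would pass 70% of its speed; a pose out of reach is approached as far as the arm can. A call with a gripper value outside its range is refused whole. The fingers move at their own pace and stop on an object; FORCE is the grip in N (left out, the last holds). Time passes only in rows, so rows that repeat a pose let the fingers close. It gives the time, the measured TCP pose, the force, the opening and the grip force at its end, in the units of the state.
- arm.observe(): the state, without advancing time (a new reading comes with each control period).
- arm.get_image(name): name is "scene" or "top"; returns the picture (480x640x3 uint8, red, green, blue); there is no depth.
- arm.get_calibration(name): a dict with "intrinsics" (3x3 intrinsics, pixels), "pose" (4x4, takes a point from camera to world coordinates). Camera axes: x right, y up, looking along -z (the intrinsics and any distortion apply to the point x, -y, -z); pixel columns grow to the right and rows downward; lengths in m; the calibration is good to about 2 mm. A picture is of the moment at which its call begins. get_calibration takes no time and is no camera call.
- arm.sign_off(): hands the job in; it is judged then, once.
Trained networks look in the newest picture that a camera, given by its name, has taken for a name from the list of things; names that differ only in an ending like _2 or _b are one class to them, and where a whole thing is asked for, a point or a joint stands for the part that bears it (a point fixed in the world has none). Each returns a list of dicts, best first, with "conf" (0 to 1); they miss things now and then, are a little off and sometimes report something else, mostly with a low value. They report only what shows in the picture. A call takes as long as a camera call. They do not tell look-alikes from the thing itself.
- arm.look_for(camera, query): "point" ([row, column] in pixels, amid what is visible of it).
- arm.silhouettes(camera, query): "region" (480x640 bool, what is visible of it) and "point" ([row, column] in pixels, amid what is visible of it).
- arm.place_of(camera, query): "point" ([row, column] in pixels: a listed point, or the origin of a listed thing).
The state is a dict: "clock": time; "joints": joint angles; "dq": joint speeds; "joint_efforts": joint torques, N m; "position": TCP position; "ee_rot": TCP orientation; "force": force on the tool from outside, world axes, zero at the start; "ft_torque": the same for the moment, N m; "width": opening from 0.0 (shut) to 1.0 (fully open); "gripper_force": force on a finger pad.
Only numpy, scipy, OpenCV 4.12 (cv2) and the standard library are available. Lean on these libraries where they do the work, as an engineer would, in place of code of your own. Each camera call takes 0.05 s, during which the arm holds its last target. There are 200 camera calls.

TASK

Empty the pebbles from the divided tray into the pan on the lab jack: rest the lip of the pebbles' bay gently on the pan's edge while they are all still in the tray, and only then tip it, so that all three roll in rather than drop from a height. The three core plugs must stay in their own bay throughout. Afterwards set the tray back level on its mat, let go, and leave the other things on the bench where they are.

Things in the scene. Friction and masses are not known exactly. Their poses are not given: they have to be found in the camera images.
- handle (a point): Centre of the upright grip plate of the loose divided aluminium tray, 55 mm above its underside. Frame: z up, y along the divider, +x towards the bay with the pebbles, -x towards the bay with the core plugs. Plate: 10 mm thick (x), 50 mm long (y), from 30 to 76 mm above the underside; below it the divider, 6 mm thick, 30 mm high.
- tray: The tray, 168 x 88 mm, 0.18 to 0.31 kg; origin at the middle of its underside, axes as handle. Each bay: flat floor 3 mm thick out to x = 50 mm, then a 36 mm long, 3 mm thick ramp rising outwards at 20 degrees to the open lip. Side walls 30 mm high (18 mm on the ramps).
- lip (a point): Middle of the lower edge of the pebble bay's lip: x = 84 mm, 12 mm above the tray's underside; axes as handle. Pebbles begin to roll out over it when the tray is tipped some 30 to 45 degrees that way; up to 55 degrees the core plugs lie against the divider and stay.
- jack: Aluminium lab jack, fixed to the bench, carrying the pan (which counts as part of it); origin on the bench under its centre, axes as pan. Its height differs each time and is not reported: the pan's rim must be felt for or seen. It does not give under a light load.
- pan (a point): Point on the centre line of the rectangular steel pan fixed on the jack, always 70 mm above the bench. Pan: 200 mm (x) by 150 mm (y) outside, walls 3 mm thick and 30 mm high, floor 3 mm; its level rim stands between 85 and 107 mm above the bench. The jack lies within the pan's outline.
- mat: Black rubber mat, 210 x 210 mm, 3 mm thick, fixed on the bench, on which the tray stands; origin at the centre of its underside.
- pebble1: Rounded grey pebble, 17 to 20 mm, 11 g; origin at its centre. One of three in one bay of the tray.
- pebble2: Rounded grey pebble, 17 to 20 mm, 11 g; origin at its centre. One of three in one bay of the tray.
- pebble3: Rounded grey pebble, 17 to 20 mm, 11 g; origin at its centre. One of three in one bay of the tray.
- core1: Grey rock core plug, a cylinder of 16 mm diameter and 20 mm length along its y axis, 11 g; origin at its centre. One of three in the other bay.
- core2: Grey rock core plug, a cylinder of 16 mm diameter and 20 mm length along its y axis, 11 g; origin at its centre. One of three in the other bay.
- core3: Grey rock core plug, a cylinder of 16 mm diameter and 20 mm length along its y axis, 11 g; origin at its centre. One of three in the other bay.
- dish: Bystander: low glass dish, 80 mm wide, 14 mm high, to be left alone; origin at its underside.
- loupe: Bystander: black eye loupe, 36 mm wide, 32 mm high, to be left alone; origin at its underside.
- brush: Bystander: brush lying down, 160 mm long, to be left alone; origin at its underside.
- rock: Bystander: reddish hand specimen of rock, 70 mm long, 57 mm high, to be left alone; origin at its underside.
- jar: Bystander: glass jar, 52 mm wide, 75 mm high, to be left alone; origin at its underside.
- box: Bystander: cardboard specimen box, 90 x 70 x 30 mm, to be left alone; origin at its underside.
- flask: Bystander: white plastic bottle, 60 mm wide, 130 mm high, to be left alone; origin at its underside.
Not all that is in view belongs to the job. What is shaped like the tray but blue is not meant.

How it is judged:
By the outcome, as a careful person would: the job done as asked, in the order asked, and still so for the second after the job is handed in, with the robot touching nothing.
It also fails if it takes over 58 s, if anything falls off the work surface, if the arm or the gripper's body presses on something with over 40 N, if the wrist force passes 120 N, or if a joint passes its speed limit or range.

## Working session

There is one attempt and no reset: what is moved stays moved. The work goes in short steps, Python scripts to look and compute and a shell command to move; the robot and the scene stay as the last step left them, time stands still between calls to the robot, and variables do not carry over. Pictures are saved under pics/ and viewed, at most 10 in all, crops included, and the job is handed in when it is done.

```bash
mkdir -p pics; python3 - <<'E'
from cell import arm
import cv2,numpy as np
for n in("scene","top"):
    cv2.imwrite(f"pics/{n}0.png",arm.get_image(n)[:,:,::-1])
    c=arm.get_calibration(n);print(n,np.round(c["intrinsics"],1).tolist(),np.round(c["pose"],3).tolist(),[k for k in c])
    for q in("handle","lip","pan","tray","jack","mat","pebble1","core1"):
        print(q,[(np.round(d["point"]).tolist(),round(d["conf"],2)) for d in arm.place_of(n,q)][:4])
o=arm.observe();print({k:np.round(v,3).tolist() for k,v in o.items()})
E
```

```text
scene [[551.3, 0.0, 323.5], [0.0, 551.3, 242.2], [0.0, 0.0, 1.0]] [[-0.094, -0.803, 0.589, 1.209], [0.996, -0.076, 0.054, 0.07], [0.001, 0.591, 0.806, 1.01], [0.0, 0.0, 0.0, 1.0]] ['intrinsics', 'pose']
handle [([228.0, 225.0], 0.95), ([145.0, 228.0], 0.71)]
lip [([257.0, 260.0], 0.64), ([147.0, 260.0], 0.61), ([228.0, 227.0], 0.35)]
pan [([243.0, 435.0], 0.87)]
tray [([162.0, 226.0], 0.97), ([242.0, 230.0], 0.86)]
jack [([263.0, 427.0], 0.93)]
mat [([234.0, 215.0], 0.58), ([235.0, 240.0], 0.25)]
pebble1 [([236.0, 242.0], 0.59), ([242.0, 239.0], 0.56), ([253.0, 232.0], 0.53)]
core1 [([233.0, 213.0], 0.51), ([242.0, 208.0], 0.37)]
top [[547.1, 0.0, 320.5], [0.0, 547.1, 238.3], [0.0, 0.0, 1.0]] [[-0.026, 0.981, -0.193, 0.233], [-1.0, -0.025, 0.007, 0.021], [0.002, 0.193, 0.981, 1.491], [0.0, 0.0, 0.0, 1.0]] ['intrinsics', 'pose']
handle [([343.0, 431.0], 0.85), ([241.0, 403.0], 0.8)]
lip [([234.0, 375.0], 0.85), ([354.0, 398.0], 0.76)]
pan [([232.0, 376.0], 0.72), ([241.0, 234.0], 0.71)]
tray [([245.0, 400.0], 0.9), ([343.0, 427.0], 0.9), ([245.0, 406.0], 0.19)]
jack [([243.0, 240.0], 0.84)]
mat [([251.0, 400.0], 0.72)]
pebble1 [([250.0, 387.0], 0.61), ([241.0, 391.0], 0.58), ([231.0, 396.0], 0.42)]
core1 [([249.0, 417.0], 0.55), ([258.0, 412.0], 0.49), ([239.0, 416.0], 0.41)]
{'clock': 0.9, 'joints': [-1.204, 0.434, 0.025, 1.573, -0.012, 1.134, -0.075], 'dq': [0.0, 0.0, -0.001, 0.001, -0.002, 0.001, -0.002], 'joint_efforts': [0.0, -66.766, 0.984, -31.48, -0.061, 0.033, 0.0], 'position': [0.283, 0.557, 0.405], 'ee_rot': [-0.731, -3.055, -0.0], 'force': [-1.023, -0.169, 0.522], 'ft_torque': [0.025, 0.054, 0.016], 'gripper_force': 0.0, 'width': 1.0}
```

View pics/scene0.png

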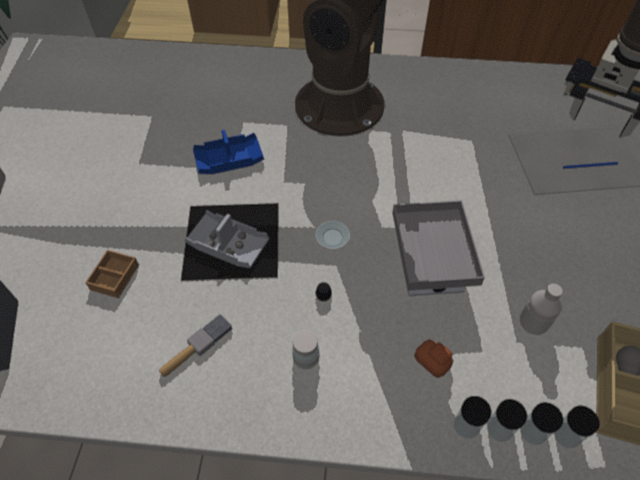

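View pics/top0.png

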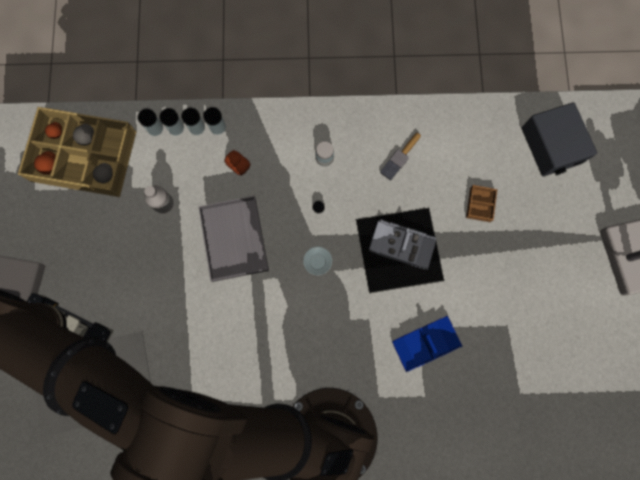

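Look-alikes for the tray: the blue tray (scene 228,155; top 428,343) and the aluminium tray on the black mat (scene 228,238; top 403,243). The wooden divided boxes are clearly different. I choose the aluminium one and check it in a close crop.

```bash
cat > h.py <<'E'
from cell import arm
import numpy as np,cv2
from scipy.spatial.transform import Rotation as R
def P(n):
    c=arm.get_calibration(n);T=np.linalg.inv(c["pose"]);return c["intrinsics"]@np.diag([1,-1,-1])@T[:3]
def tri(a,b): # a,b=(row,col) scene, top
    x=cv2.triangulatePoints(P("scene"),P("top"),np.float64(a[::-1]),np.float64(b[::-1])).ravel();return x[:3]/x[3]
def ray(n,p,z):  # intersect with height z
    M=P(n);H=np.c_[M[:,0],M[:,1],M[:,2]*z+M[:,3]];w=np.linalg.solve(H,[p[1],p[0],1]);return w[:2]/w[2]
def px(n,X):
    w=P(n)@np.r_[X,1];return (w[:2]/w[2])[::-1]
E
python3 - <<'E'
from h import *
print("handle",tri((228,225),(241,403)),"lip",tri((257,260),(234,375)),"pan",tri((243,435),(241,234)))
for n,p in(("scene",(228,225)),("top",(241,403))):print(ray(n,p,.058))
for n,p in(("scene",(257,260)),("top",(234,375))):print(ray(n,p,.015))
a=cv2.imread("pics/scene0.png")[185:295,170:300];b=cv2.imread("pics/top0.png")[195:305,345:455]
cv2.imwrite("pics/c1.png",np.hstack([cv2.resize(a,(390,330),interpolation=3),cv2.resize(b,(330,330),interpolation=3)]))
E
```

```text
handle [ 0.50127564 -0.20910579  0.06442675] lip [ 0.53257892 -0.13700919  0.00951372] pan [0.5096094  0.23878442 0.07882239]
[ 0.49646679 -0.21196436]
[ 0.50231022 -0.20918115]
[ 0.53624072 -0.13228376]
[ 0.53193966 -0.14003823]
```

View pics/c1.png

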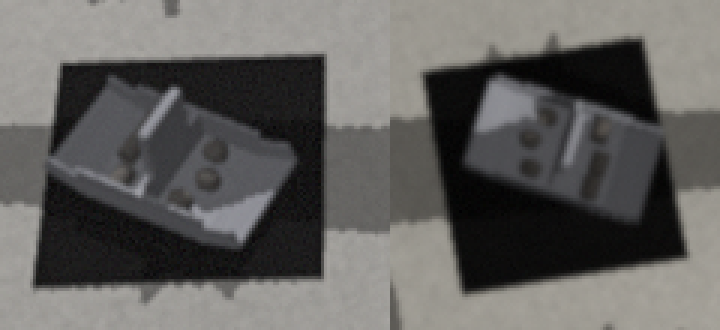

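The crop confirms it: aluminium tray on the black mat. The pebble bay is on the right in scene (lip at about 260,257) and on the upper left in top (lip at 375,234). The cores are in the other bay.

```bash
python3 - <<'E'
from h import *
S=[(204,393),(202,465),(282,482),(291,405)];T=[(280,212),(207,200),(197,256),(272,268)]
# scene: TL(near base,-y) TR(near base,+y) BR(far,+y) BL ; top equivalents
T=[(272,268),(280,212),(207,200),(197,256)]
for s,t in zip(S,T):print("pan corner",tri(s,t).round(3))
for z in(.02,.03):
    c=np.array([ray("top",p,z) for p in((220,377.3),(237.7,436),(269,428.3),(250,370))]);print(c.round(3).tolist(),c.mean(0),)
    d=(c[0]+c[3]-c[1]-c[2])/2;e=(c[0]+c[1]-c[2]-c[3])/2
    print(np.degrees(np.arctan2(d[1],d[0])),np.linalg.norm(d),np.degrees(np.arctan2(-e[0],e[1])),np.linalg.norm(e))
o=arm.observe();print(R.from_rotvec(o["ee_rot"]).as_matrix().round(3))
for n,q in(("scene","jack"),("top","jack")):
    m=arm.silhouettes(n,q)[0]["region"].astype(np.uint8);k=max(cv2.findContours(m,0,2)[0],key=cv2.contourArea)
    print(n,cv2.approxPolyDP(k,5,True)[:,0].tolist())
print(arm.observe()["clock"])
E
```

```text
pan corner [0.423 0.148 0.093]
pan corner [0.407 0.298 0.097]
pan corner [0.602 0.328 0.086]
pan corner [0.629 0.179 0.073]
[[0.57, -0.148], [0.516, -0.306], [0.43, -0.28], [0.487, -0.124]] [ 0.50094175 -0.21435101]
70.71804137473649 0.16659359062939733 -106.5711157784159 0.08832670225911823
[[0.568, -0.146], [0.514, -0.304], [0.429, -0.278], [0.485, -0.123]] [ 0.49912128 -0.21275018]
70.71804137473646 0.16546113111048968 -106.57111577841586 0.08772628051198393
[[-0.892  0.453  0.   ]
 [ 0.453  0.892  0.   ]
 [ 0.     0.    -1.   ]]
scene [[459, 202], [393, 207], [409, 295], [460, 292], [482, 282]]
top [[253, 196], [199, 208], [213, 282], [268, 269]]
1.0
```

```bash
m="-0.1355 -0.147 0 0 0.0918"
python3 -m inch '-0.1355 -0.147 0 0 0.0918;-0.1355 -0.147 0 0 0.0918;-0.1355 -0.147 0 0 0.0918;-0.1355 -0.147 0 0 0.0918' 10
python3 -m inch '-0.1355 -0.147 0 0 0.0918;-0.1355 -0.147 0 0 0.0918;-0.1355 -0.147 0 0 0.0918;-0.1355 -0.147 0 0 0.0918'
python3 -m inch '-0.1355 -0.147 0 0 0.0918;-0.1355 -0.147 0 0 0.0918;-0.1355 -0.147 0 0 0.0918;-0.1355 -0.147 0 0 0.0918'
python3 -m inch '-0.1355 -0.147 0 -0.157 0.0918;-0.1355 -0.147 0 -0.157 0.0918;-0.1355 -0.147 0 -0.157 0.0918;-0.1355 -0.147 0 -0.157 0.0918;-0.1355 -0.147 0 -0.157 0.0918'
python3 -c "
from h import *
o=arm.observe();print(R.from_rotvec(o['ee_rot']).as_matrix().round(3),o['joints'])"
```

```text
clock: 1.4
position: [0.3375, 0.3629, 0.4048]
ee_rot: [0.731, 3.055, 0.001]
force: [1.1, 0.4, 0.3]
width: 1.001
gripper_force: 0.0
clock: 1.8
position: [0.3916, 0.1704, 0.4051]
ee_rot: [0.731, 3.055, 0.002]
force: [0.7, 0.9, 0.8]
width: 1.002
gripper_force: 0.0
clock: 2.2
position: [0.4458, -0.022, 0.4052]
ee_rot: [0.731, 3.054, 0.001]
force: [0.1, 0.6, 0.3]
width: 1.0
gripper_force: 0.0
clock: 2.7
position: [0.4999, -0.2182, 0.4051]
ee_rot: [0.499, 3.1, -0.005]
force: [0.3, 0.1, 0.1]
width: 0.998
gripper_force: 0.0
[[-0.949  0.314  0.001]
 [ 0.314  0.949 -0.004]
 [-0.002 -0.003 -1.   ]] [-0.06106259  0.31785855  0.49041667  1.79886355 -0.16590707  1.06375261
  1.740499  ]
```

```bash
python3 -m inch '0 0 0.05 0 0.0918;0 0 0.1 0 0.0918;0 0 0.15 0 0.0918;0 0 0.18 0 0.0918;0 0 0.188 0 0.0918'
python3 -m inch '0 0 0 0 0.03;0 0 0 0 0.03;0 0 0 0 0.03;0 0 0 0 0.03;0 0 0 0 0.03' 
python3 - <<'E'
from h import *
a=arm.get_image("scene")[150:330,140:320,::-1];b=arm.get_image("top")[170:310,330:470,::-1]
cv2.imwrite("pics/c2.png",np.hstack([cv2.resize(a,(390,390)),cv2.resize(b,(390,390))]))
E
```

```text
clock: 3.2
position: [0.4988, -0.2113, 0.2137]
ee_rot: [-0.488, -3.098, -0.002]
force: [0.5, -0.5, -0.0]
width: 0.998
gripper_force: 0.0
clock: 3.7
position: [0.5003, -0.2124, 0.2177]
ee_rot: [0.489, 3.102, -0.0]
force: [-0.0, 1.0, 0.1]
width: 0.616
gripper_force: 0.0
```

View pics/c2.png

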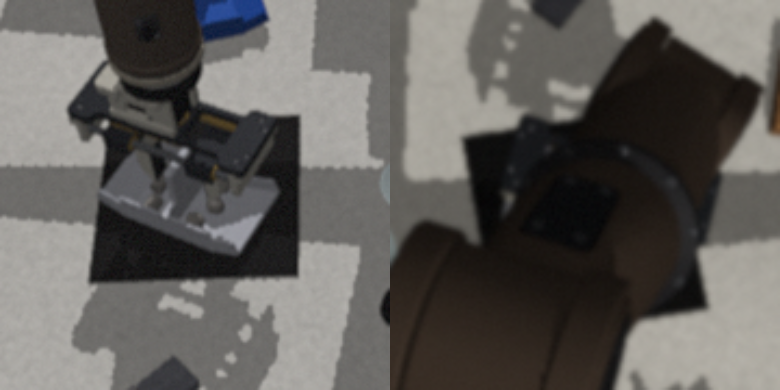

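The fingers straddle the plate above both bays (crop pixels 155,190 and 215,200). Next I close lightly so the tray lines up with the gripper's yaw.

```bash
python3 -m inch '0 0 0 0 0;0 0 0 0 0;0 0 0 0 0;0 0 0 0 0;0 0 0 0 0' 10
python3 -m inch '0 0 0 0 0;0 0 0 0 0;0 0 0 0 0;0 0 0 0 0' 10
python3 -m inch '0 0 0 0 0.0918;0 0 0 0 0.0918;0 0 0 0 0.0918;0 0 -0.03 0 0.0918;0 0 -0.06 0 0.0918'
python3 -m inch '0 0 0 0.15 0.0918;0 0 0 0.3 0.0918;0 0 0 0.45 0.0918'
python3 -c "
from h import *
o=arm.observe();print(o['joints'].round(3) if hasattr(o['joints'],'round') else o['joints'])"
```

```text
clock: 4.3
position: [0.5, -0.2126, 0.2167]
ee_rot: [0.49, 3.103, -0.0]
force: [0.2, -2.0, 0.7]
width: 0.108
gripper_force: 10.0
clock: 4.7
position: [0.5, -0.2125, 0.2167]
ee_rot: [0.49, 3.103, -0.0]
force: [-0.1, -0.3, -0.6]
width: 0.109
gripper_force: 10.0
clock: 5.2
position: [0.4996, -0.2122, 0.2768]
ee_rot: [-0.489, -3.101, -0.0]
force: [0.7, 0.0, 0.0]
width: 0.493
gripper_force: 0.0
clock: 5.5
position: [0.5, -0.2123, 0.2771]
ee_rot: [1.178, 2.912, 0.001]
force: [0.4, -0.1, -0.4]
width: 0.754
gripper_force: 0.0
[-0.098  0.489  0.556  1.953 -0.355  0.796  1.459]
```

```bash
python3 -m inch '0 0 0 0.15 0.0918;0 0 0 0.3 0.0918;0 0 0 0.45 0.0918;0 0 0 0.6 0.0918;0 0 0 0.75 0.0918'
python3 -m inch '0 0 0 0.15 0.0918;0 0 0 0.3 0.0918;0 0 0 0.371 0.0918;0 0 0 0.371 0.0918'
python3 -m inch '0 0 0.03 0 0.07;0 0 0.06 0 0.07;0 0 0.06 0 0.07;0 0 0.06 0 0.06;0 0 0.06 0 0.06'
python3 -m inch '0 0 0 0 0.04;0 0 0 0 0.04;0 0 0 0 0.04;0 0 0 0 0.04;0 0 0 0 0.04' 10
python3 -m inch '0 0 0 0 0.04;0 0 0 0 0.04;0 0 0 0 0.04' 10
```

```text
clock: 6.0
position: [0.5, -0.2122, 0.2768]
ee_rot: [-2.163, -2.278, -0.001]
force: [-1.7, 0.7, -0.0]
width: 1.0
gripper_force: 0.0
clock: 6.4
position: [0.5001, -0.2121, 0.2766]
ee_rot: [-2.541, -1.847, 0.001]
force: [0.2, -0.1, -0.2]
width: 1.003
gripper_force: 0.0
clock: 6.9
position: [0.5004, -0.2129, 0.218]
ee_rot: [2.539, 1.848, 0.002]
force: [-0.7, 0.6, 0.4]
width: 0.665
gripper_force: 0.0
clock: 7.4
position: [0.4999, -0.2125, 0.2176]
ee_rot: [2.54, 1.848, 0.001]
force: [-3.4, 1.6, 8.0]
width: 0.544
gripper_force: 10.0
clock: 7.7
position: [0.4999, -0.2125, 0.2177]
ee_rot: [2.54, 1.848, 0.001]
force: [-2.8, 0.8, 7.6]
width: 0.544
gripper_force: 10.0
```

```bash
python3 -m inch '0 0 0 0 0.0918;0 0 0 0 0.0918;0 0 -0.03 0 0.0918;0 0 -0.05 0 0.0918;-0.047 0 -0.05 0 0.0918'
python3 -m inch '0 0 0 0 0.0918;0 0 0 0 0.0918;0 0 0.03 0 0.0918;0 0 0.04 0 0.0918;0 0 0.05 0 0.0918'
python3 -m inch '0 0 0.004 0 0.0918;0 0 0.008 0 0.0918;0 0 0.010 0 0.0918;0 0 0.010 0 0.0918'
```

```text
clock: 8.2
position: [0.4898, -0.2516, 0.2681]
ee_rot: [-2.529, -1.863, -0.007]
force: [1.5, -0.5, -0.3]
width: 0.928
gripper_force: 0.0
clock: 8.7
position: [0.4856, -0.2563, 0.2158]
ee_rot: [-2.539, -1.848, 0.001]
force: [-0.1, 1.2, -0.1]
width: 1.003
gripper_force: 0.0
clock: 9.1
position: [0.4856, -0.2571, 0.2069]
ee_rot: [2.54, 1.848, 0.0]
force: [-0.1, 0.3, 0.7]
width: 1.0
gripper_force: 0.0
```

```bash
python3 -m inch '0 0 0.005 0 0.0918;0 0 0.01 0 0.0918;0 0 0.015 0 0.0918;0 0 0.020 0 0.0918;0 0 0.020 0 0.0918'
python3 -m inch '0 0 0 0 0.08;0 0 0 0 0.08;0 0 0 0 0.08;0 0 0 0 0.08;0 0 0 0 0.08' 60
python3 - <<'E'
from h import *
a=arm.get_image("scene")[150:330,140:320,::-1]
cv2.imwrite("pics/c3.png",cv2.resize(a,(540,540)))
E
```

```text
clock: 9.6
position: [0.4853, -0.2569, 0.186]
ee_rot: [-2.54, -1.847, 0.001]
force: [-0.4, 0.1, -0.7]
width: 0.998
gripper_force: 0.0
clock: 10.1
position: [0.4855, -0.257, 0.1867]
ee_rot: [-2.54, -1.848, -0.0]
force: [0.2, -0.2, -1.8]
width: 0.953
gripper_force: 60.0
```

View pics/c3.png

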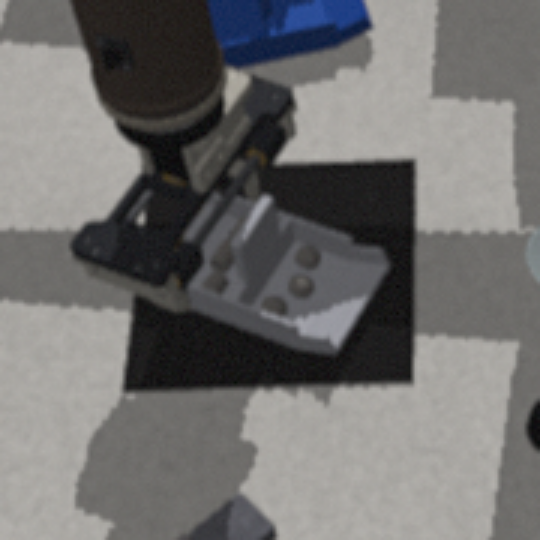

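The side walls are held (88 mm, 60 N) and the pebbles lie at crop (270–310, 255–305). A small test lift will show whether the grip keeps the tray level.

```bash
python3 -m inch '0 0 -0.005 0 0.08;0 0 -0.01 0 0.08;0 0 -0.015 0 0.08;0 0 -0.02 0 0.08;0 0 -0.025 0 0.08'
python3 -m inch '0 0 0 0 0.08;0 0 0 0 0.08;0 0 0 0 0.08'
python3 - <<'E'
from h import *
a=arm.get_image("scene")[150:330,140:320,::-1]
print(arm.observe()["ft_torque"])
cv2.imwrite("pics/c4.png",cv2.resize(a,(540,540)))
c=np.array([.5,-.2125]);u=np.array([.309,.951])
for z in(.003,.028):
  print(px("scene",np.r_[c+.084*u,z+.012]), "tilted",px("scene",np.r_[c+.084*u,.003]))
E
```

```text
clock: 10.65
position: [0.4856, -0.2571, 0.2123]
ee_rot: [2.54, 1.848, 0.0]
force: [-0.1, 0.2, -3.4]
width: 0.952
gripper_force: 60.0
clock: 10.95
position: [0.4854, -0.257, 0.2116]
ee_rot: [-2.54, -1.848, 0.0]
force: [-0.2, -0.0, -3.9]
width: 0.952
gripper_force: 60.0
[-0.24172535  0.15060975  0.011414  ]
[253.17006242 260.60453917] tilted [256.27693155 261.09432231]
[246.53586524 259.55868952] tilted [256.27693155 261.09432231]
```

View pics/c4.png

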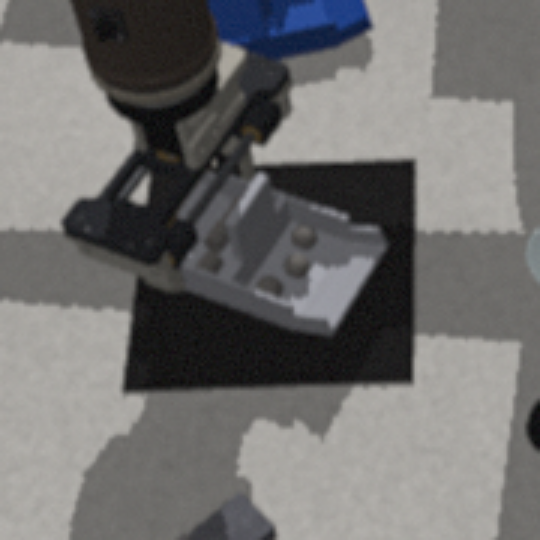

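```bash
python3 - <<'E'
from h import *
for z in(.085,.096,.107):
    t=np.array([ray("top",p,z) for p in((196,253),(269,268),(282,213),(208,199))])
    s=np.array([ray("scene",p,z) for p in((207,393),(202,464))])
    print(z,"top far-near,",t.round(3).tolist(),"scene near edge",s.round(3).tolist())
    for a,b in((t[1],t[0]),(t[2],t[3])):print(np.degrees(np.arctan2(*(b-a)[::-1])),np.linalg.norm(b-a))
    print('w',np.linalg.norm(t[2]-t[1]))
s=np.array([ray("scene",p,.09) for p in((207,393),(295,409))]);print(s)
E
```

```text
0.085 top far-near, [[0.629, 0.187], [0.432, 0.149], [0.402, 0.291], [0.6, 0.33]] scene near edge [[0.425, 0.149], [0.396, 0.305]]
11.06862533766885 0.20043468967495115
11.290763327268722 0.20149417073774292
w 0.14510711977896598
0.096 top far-near, [[0.626, 0.186], [0.431, 0.148], [0.401, 0.289], [0.597, 0.328]] scene near edge [[0.434, 0.148], [0.405, 0.302]]
11.068625337668877 0.19886665283089078
11.290763327268717 0.19991784538162513
w 0.14397192052519453
0.107 top far-near, [[0.623, 0.185], [0.429, 0.147], [0.399, 0.287], [0.594, 0.325]] scene near edge [[0.444, 0.148], [0.415, 0.299]]
11.068625337668875 0.19729861598682996
11.290763327268712 0.19834152002550734
w 0.142836721271423
[[0.42911178 0.14899573]
 [0.64813303 0.18411277]]
```

```bash
python3 -m inch '0 0 -0.015 0 0.08;0 0 -0.04 0 0.08;0 0 -0.065 0 0.08;0 0 -0.09 0 0.08;0 0 -0.102 0 0.08'
python3 -m inch '0.008 -0.001 0 0 0.08;0.025 -0.003 0 0 0.08;0.048 -0.005 0 0 0.08;0.073 -0.008 0 0 0.08;0.1 -0.01 0 0 0.08'
python3 -m inch '0.026 -0.002 0 0 0.08;0.052 -0.005 0 0 0.08;0.078 -0.008 0 0 0.08;0.104 -0.01 0 0 0.08;0.13 -0.012 0 0 0.08'
python3 -m inch '0.022 -0.002 0 -0.03 0.08;0.042 -0.004 0 -0.08 0.08;0.058 -0.006 0 -0.15 0.08;0.070 -0.007 0 -0.23 0.08;0.077 -0.008 0 -0.31 0.08'
python3 -m inch '0 0 0 -0.07 0.08;0 0 0 -0.12 0.08;0 0 0 -0.16 0.08;0 0 0 -0.185 0.08;0 0 0 -0.196 0.08'
python3 - <<'E'
from h import *
a=arm.get_image("scene")[150:310,280:520,::-1]
o=arm.observe();print(o["position"],R.from_rotvec(o["ee_rot"]).as_matrix().round(3)[:,0],o["force"],o["clock"])
cv2.imwrite("pics/c5.png",cv2.resize(a,(780,520)))
E
```

```text
clock: 11.5
position: [0.4856, -0.2577, 0.3164]
ee_rot: [2.539, 1.846, 0.002]
force: [0.2, 0.3, -2.7]
width: 0.951
gripper_force: 60.0
clock: 12.0
position: [0.5064, -0.1573, 0.3126]
ee_rot: [-2.54, -1.847, 0.002]
force: [0.2, 0.9, -3.1]
width: 0.951
gripper_force: 60.0
clock: 12.5
position: [0.535, -0.0295, 0.3125]
ee_rot: [-2.539, -1.848, 0.002]
force: [0.5, -0.1, -3.3]
width: 0.952
gripper_force: 60.0
clock: 13.0
position: [0.5516, 0.0456, 0.3133]
ee_rot: [-2.217, -2.226, 0.001]
force: [-0.5, -0.9, -3.2]
width: 0.952
gripper_force: 60.0
clock: 13.5
position: [0.5514, 0.0441, 0.3136]
ee_rot: [-1.995, -2.427, 0.0]
force: [-0.2, 0.2, -2.7]
width: 0.952
gripper_force: 60.0
[0.55142841 0.04412292 0.31361891] [-0.193  0.981  0.   ] [ 0.13697825 -0.01029945 -2.53534326] 13.55
```

View pics/c5.png

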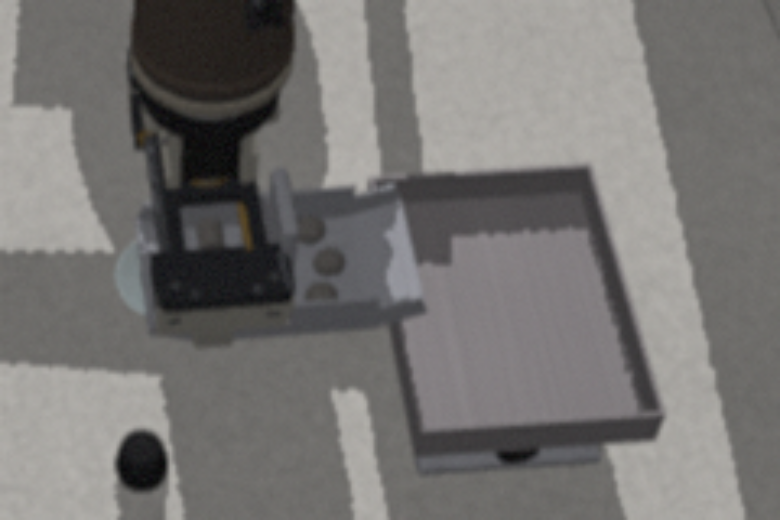

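The tray hangs level with all three pebbles in it. The lip (crop 400–420, 190–300) is parallel to the pan's near rim and slightly inside it. I lower it and feel for contact.

```bash
python3 -m inch '-0.003 0.012 0.005 0 0.08;-0.003 0.012 0.015 0 0.08;-0.003 0.012 0.025 0 0.08;-0.003 0.012 0.03 0 0.08;-0.003 0.012 0.03 0 0.08' | egrep 'pos|force:'
for i in 1; do python3 -m inch '0 0 0.002 0 0.08;0 0 0.004 0 0.08;0 0 0.004 0 0.08'; done | egrep 'pos|^force'
python3 -c "
from cell import arm;o=arm.observe();print(o['ft_torque'],o['force'])"
```

```text
position: [0.5633, 0.0436, 0.2825]
force: [-0.6, -0.4, -2.7]
gripper_force: 60.0
position: [0.5638, 0.0436, 0.2797]
force: [0.4, -0.0, -3.6]
[-0.16602664 -0.01727596  0.00700458] [ 0.35805071 -0.04137606 -3.62394848]
```

```bash
cat > ok.py <<'E'
from cell import arm
import sys
o=arm.observe();t=o['ft_torque'];f=o['force'][2];print(round(o['position'][2],4),round(f,2),[round(x,3) for x in t],o['clock'])
sys.exit(1 if f>-1.9 or t[0]>-0.07 else 0)
E
python3 -m inch '0 0 0.001 0 0.08;0 0 0.002 0 0.08;0 0 0.002 0 0.08' >/dev/null; python3 ok.py &&
python3 -m inch '0 0 0.001 0 0.08;0 0 0.002 0 0.08;0 0 0.002 0 0.08' >/dev/null && python3 ok.py &&
python3 -m inch '0 0 0.001 0 0.08;0 0 0.002 0 0.08;0 0 0.002 0 0.08' >/dev/null && python3 ok.py &&
python3 -m inch '0 0 0.001 0 0.08;0 0 0.002 0 0.08;0 0 0.002 0 0.08' >/dev/null && python3 ok.py &&
python3 -m inch '0 0 0.001 0 0.08;0 0 0.002 0 0.08;0 0 0.002 0 0.08' >/dev/null && python3 ok.py &&
python3 -m inch '0 0 0.001 0 0.08;0 0 0.002 0 0.08;0 0 0.002 0 0.08' >/dev/null && python3 ok.py &&
python3 -m inch '0 0 0.001 0 0.08;0 0 0.002 0 0.08;0 0 0.002 0 0.08' >/dev/null && python3 ok.py
```

```text
0.2777 -3.41 [np.float64(-0.172), np.float64(-0.026), np.float64(-0.021)] 14.65
0.2756 -2.2 [np.float64(-0.165), np.float64(0.019), np.float64(0.054)] 14.95
0.2736 -3.16 [np.float64(-0.215), np.float64(0.028), np.float64(0.009)] 15.25
0.2716 -3.25 [np.float64(-0.184), np.float64(-0.002), np.float64(0.038)] 15.55
0.2698 0.31 [np.float64(0.1), np.float64(0.182), np.float64(0.074)] 15.85
```

```bash
python3 - <<'E'
from h import *
a=arm.get_image("scene")[150:310,280:520,::-1]
cv2.imwrite("pics/c6.png",cv2.resize(a,(780,520)))
E
```

```text
(no output)
```

View pics/c6.png

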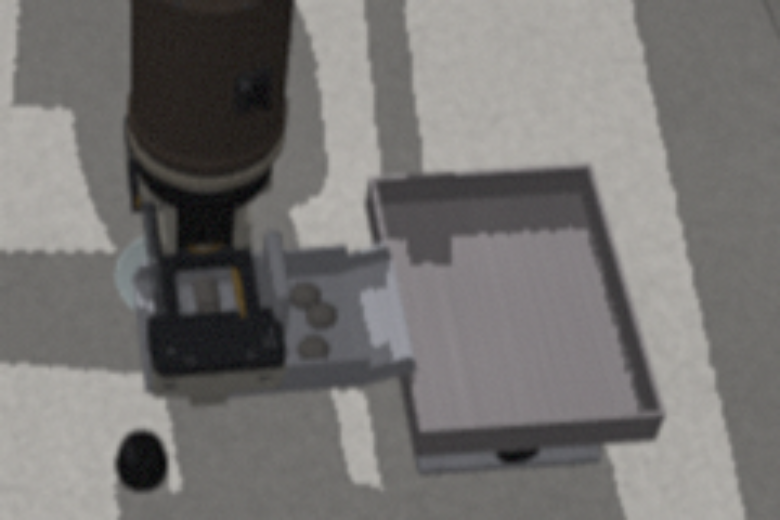

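The lip (crop 388,250 to 412,365) rests 5–8 mm inside the near rim and all three pebbles are still in the tray. I'll loosen the grip so the tray can turn about the finger axis, then raise it along an arc.

```bash
python3 -m inch '0 0 0 0 0.08;0 0 0 0 0.08;0 0 0 0 0.08' 15 |egrep 'width|grip'; python3 ok.py
python3 -m inch '0.001 0 -0.003 0 0.08;0.001 0 -0.006 0 0.08;0.002 0 -0.009 0 0.08;0.002 0 -0.012 0 0.08;0.002 0 -0.012 0 0.08' |egrep 'width|grip'; python3 ok.py
python3 - <<'E'
from h import *
a=arm.get_image("scene")[150:310,280:520,::-1]
cv2.imwrite("pics/c7.png",cv2.resize(a,(780,520)))
E
```

```text
width: 0.959
gripper_force: 15.0
0.2698 -1.02 [np.float64(-0.05), np.float64(-0.112), np.float64(-0.042)] 16.2
width: 0.96
gripper_force: 15.0
0.2822 -3.18 [np.float64(-0.205), np.float64(0.05), np.float64(0.018)] 16.7
```

View pics/c7.png

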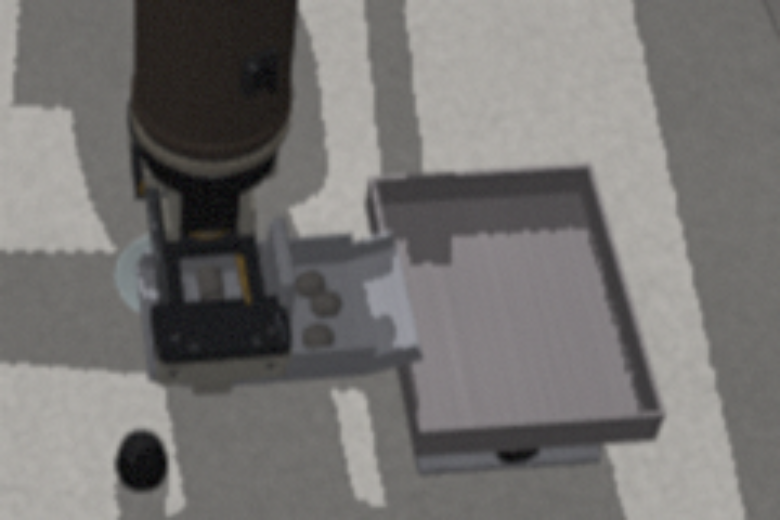

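Torsion at 15 N still carried the tray, and the lip rose about 9 mm. I go back to resting and use a lighter grip.

```bash
python3 -m inch '0 0 0.005 0 0.08;0 0 0.010 0 0.08;0 0 0.012 0 0.08;0 0 0.0125 0 0.08;0 0 0.0125 0 0.08' |egrep 'width|grip'; python3 ok.py
python3 -m inch '0 0 0 0 0.08;0 0 0 0 0.08;0 0 0 0 0.08' 6 |egrep 'width|grip'; python3 ok.py
python3 -m inch '0 0 -0.002 0 0.08;0 0 -0.004 0 0.08;0.001 0 -0.006 0 0.08;0.001 0 -0.008 0 0.08;0.001 0 -0.008 0 0.08' |egrep 'width|grip'; python3 ok.py
python3 - <<'E'
from h import *
for n,q in(("scene","lip"),("top","lip")): print([(d["point"],d["conf"]) for d in (arm.get_image(n),arm.place_of(n,q))[1]][:2])
a=arm.get_image("scene")[190:290,310:430,::-1]
cv2.imwrite("pics/c8.png",cv2.resize(a,(780,650))[:600])
E
```

```text
width: 0.954
gripper_force: 15.0
0.2691 -0.69 [np.float64(0.035), np.float64(0.043), np.float64(0.033)] 17.25
width: 0.957
gripper_force: 6.0
0.2693 -1.65 [np.float64(-0.067), np.float64(0.151), np.float64(0.085)] 17.55
width: 0.955
gripper_force: 6.0
0.2776 -1.48 [np.float64(-0.166), np.float64(-0.017), np.float64(-0.001)] 18.05
[([245.4, 404.0], 0.98), ([144.3, 261.5], 0.83)]
[([356.3, 399.4], 0.94)]
```

The lip stayed at the rim (scene row 245, as when resting), so the tray is now pivoting. I continue along the arc.

```bash
python3 -m inch '0.001 0 -0.005 0 0.08;0.002 0 -0.009 0 0.08;0.0035 0 -0.013 0 0.08;0.0055 0 -0.018 0 0.08;0.008 0 -0.023 0 0.08' |egrep 'width'; python3 ok.py
python3 -m inch '0.001 0 -0.003 0 0.08;0.003 0 -0.006 0 0.08;0.0045 0 -0.01 0 0.08;0.0045 0 -0.01 0 0.08' |egrep 'width'; python3 ok.py
python3 - <<'E'
from h import *
a=arm.get_image("scene")[150:310,280:520,::-1]
cv2.imwrite("pics/c8.png",cv2.resize(a,(780,520)))
E
```

```text
width: 0.958
0.3007 -2.56 [np.float64(-0.246), np.float64(-0.005), np.float64(0.004)] 18.8
width: 0.957
0.3107 -0.86 [np.float64(-0.011), np.float64(0.001), np.float64(-0.066)] 19.2
```

View pics/c8.png

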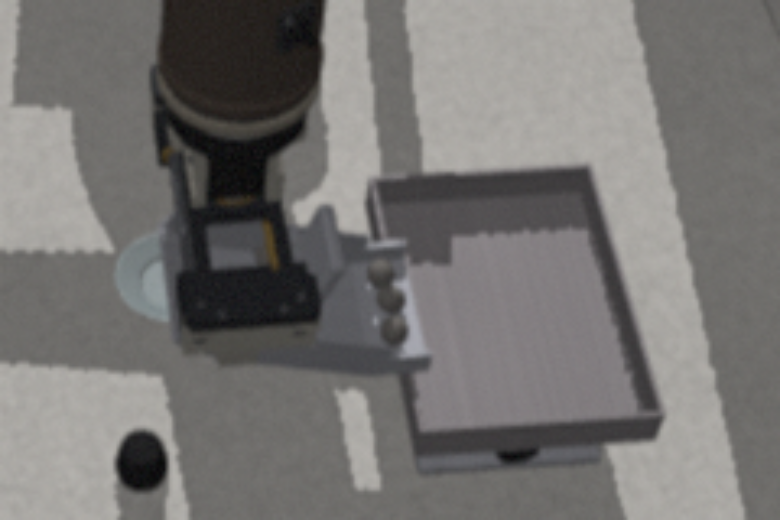

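The tray is tilted about 20°. The pebbles have rolled onto the ramp (crop 380–395, 270–330) and the lip rests inside the rim. I tip it further.

```bash
python3 -m inch '0.002 0 -0.004 0 0.08;0.004 0 -0.008 0 0.08;0.0065 0 -0.012 0 0.08;0.009 0 -0.016 0 0.08;0.011 0 -0.0195 0 0.08' |egrep 'width'; python3 ok.py
python3 -m inch '0.003 0 -0.0035 0 0.08;0.006 0 -0.007 0 0.08;0.009 0 -0.010 0 0.08;0.012 0 -0.013 0 0.08;0.015 0 -0.016 0 0.08' |egrep 'width'; python3 ok.py
python3 -m inch '0.004 0 -0.003 0 0.08;0.007 0 -0.0055 0 0.08;0.010 0 -0.008 0 0.08;0.010 0 -0.008 0 0.08;0.010 0 -0.008 0 0.08' |egrep 'width'; python3 ok.py
python3 - <<'E'
from h import *
im=arm.get_image("scene");a=im[150:310,280:520,::-1]
cv2.imwrite("pics/c9.png",cv2.resize(a,(780,520)))
for q in("pebble1","core1"):print(q,[(d["point"],d["conf"]) for d in arm.look_for("scene",q)][:5])
E
```

```text
width: 0.96
0.3301 -0.92 [np.float64(-0.138), np.float64(0.057), np.float64(0.02)] 19.75
width: 0.959
0.3459 -2.04 [np.float64(-0.217), np.float64(0.028), np.float64(-0.005)] 20.25
width: 0.955
0.3538 -1.22 [np.float64(0.252), np.float64(0.05), np.float64(-0.08)] 20.75
pebble1 [([262.4, 434.6], 0.55)]
core1 [([241.0, 421.3], 0.18)]
```

View pics/c9.png

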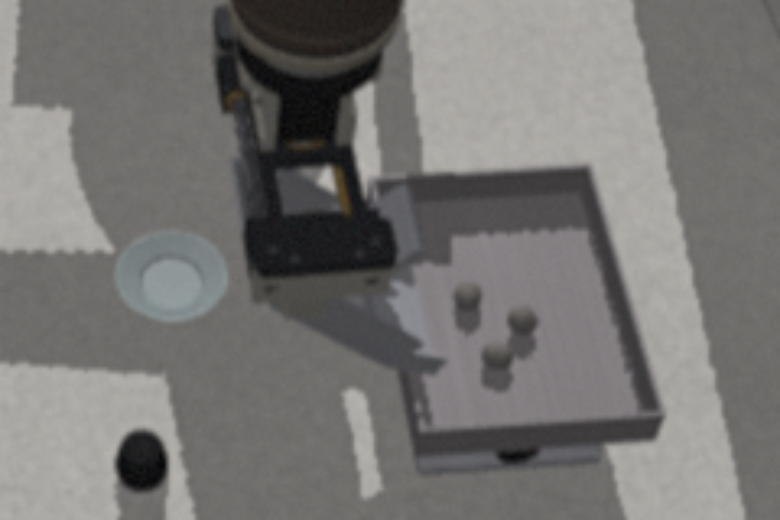

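All three pebbles are in the pan (crop 468,297; 522,321; 497,355). I'm reversing the arc to bring the tray level on the rim. The viewing allowance is used up (I've gone one over), so from here I check by numbers only.

```bash
python3 -m inch '-0.004 0 0.003 0 0.08;-0.007 0 0.0055 0 0.08;-0.010 0 0.008 0 0.08;-0.014 0 0.012 0 0.08;-0.018 0 0.017 0 0.08' |egrep 'width'; python3 ok.py
python3 -m inch '-0.004 0 0.0035 0 0.08;-0.007 0 0.007 0 0.08;-0.010 0 0.012 0 0.08;-0.0125 0 0.0165 0 0.08;-0.015 0 0.021 0 0.08' |egrep 'width'; python3 ok.py
python3 -m inch '-0.003 0 0.006 0 0.08;-0.006 0 0.012 0 0.08;-0.0085 0 0.018 0 0.08;-0.010 0 0.024 0 0.08;-0.012 0 0.030 0 0.08' |egrep 'width'; python3 ok.py
python3 -m inch '-0.002 0 0.004 0 0.08;-0.003 0 0.008 0 0.08;-0.004 0 0.012 0 0.08;-0.0045 0 0.014 0 0.08;-0.0045 0 0.014 0 0.08' |egrep 'width|pos'; python3 ok.py
python3 - <<'E'
from h import *
o=arm.observe();M=R.from_rotvec(o["ee_rot"]).as_matrix();p=o["position"]
r={}
for n in("scene","top"):
    arm.get_image(n)
    for q in("lip","handle"):
        print(n,q,[(d["point"],d["conf"]) for d in arm.place_of(n,q)][:3])
g=p+.159*M[:,2]
for t in(-5,0,5,10,15,20):
    s,c=np.sin(np.radians(t)),np.cos(np.radians(t))
    f=lambda x,z:g+M[:,0]*(x*c+z*s)+np.r_[0,0,-x*s+z*c]
    print(t,*[px(n,f(*v)).round(1) for n in("scene","top") for v in((.131,-.0126),(.047,.0304))])
E
```

```text
width: 0.962
0.3364 -0.81 [np.float64(0.148), np.float64(0.109), np.float64(-0.021)] 21.4
width: 0.96
0.3153 -0.99 [np.float64(0.144), np.float64(0.09), np.float64(0.036)] 21.9
width: 0.958
0.2852 -1.17 [np.float64(0.118), np.float64(0.026), np.float64(-0.01)] 22.4
position: [0.5635, 0.0454, 0.2715]
width: 0.96
0.2715 -1.89 [np.float64(-0.083), np.float64(0.009), np.float64(0.013)] 22.9
scene lip [([247.7, 407.9], 0.96), ([324.0, 535.1], 0.67), ([262.6, 436.5], 0.66)]
scene handle [([236.4, 366.7], 0.89), ([145.0, 226.8], 0.64), ([260.1, 435.2], 0.35)]
top lip [([353.8, 399.4], 0.87)]
top handle [([344.4, 428.5], 0.57)]
-5 [242.5 405.7] [235.3 363.9] [227.1 256.8] [216.8 289.2]
0 [245.8 404.7] [236.4 365.2] [228.  257.5] [217.4 288.2]
5 [249.1 403.3] [237.6 366.3] [228.8 258.6] [217.9 287.4]
10 [252.4 401.4] [238.8 367.2] [229.4 260. ] [218.5 286.7]
15 [255.5 399.2] [240.1 367.9] [230.  261.8] [219.1 286.1]
20 [258.6 396.5] [241.5 368.4] [230.5 263.8] [219.6 285.7]
```

```bash
python3 -m inch '0 0 0 0 0.08;0 0 0 0 0.08;0 0 0 0 0.08' 60 |egrep 'width'; python3 ok.py
python3 -m inch '0 0 -0.008 0 0.08;0 0 -0.018 0 0.08;0 0 -0.03 0 0.08;0 0 -0.04 0 0.08;0 0 -0.046 0 0.08' |egrep 'width'; python3 ok.py
python3 -m inch '-0.01 0 0 0 0.08;-0.03 0 0 0 0.08;-0.055 0 0 0.05 0.08;-0.08 0 0 0.12 0.08;-0.1 0 0 0.2 0.08'|egrep 'width'
python3 -m inch '0 0 0 0.1 0.08;0 0 0 0.18 0.08;0 0 0 0.25 0.08;0 0 0 0.29 0.08;0 0 0 0.306 0.08'|egrep 'width'
python3 -m inch '-0.01 -0.001 0 0 0.08;-0.03 -0.004 0 0 0.08;-0.055 -0.007 0 0 0.08;-0.08 -0.01 0 0 0.08;-0.105 -0.014 0 0 0.08'|egrep 'width'
python3 -m inch '-0.025 -0.003 0 0 0.08;-0.05 -0.007 0 0 0.08;-0.075 -0.01 0 0 0.08;-0.095 -0.013 0 0 0.08;-0.110 -0.015 0 0 0.08'
python3 -m inch '-0.006 0 0 0 0.08;-0.008 -0.001 0 0 0.08;-0.008 -0.001 0.01 0 0.08;-0.008 -0.001 0.03 0 0.08;-0.008 -0.001 0.05 0 0.08'
python3 - <<'E'
from h import *
o=arm.observe();M=R.from_rotvec(o["ee_rot"]).as_matrix();p=o["position"];g=p+.159*M[:,2];print(p,M[:,0],o["force"],o["clock"])
arm.get_image("scene")
for q in("lip","handle","core1"): print(q,[(d["point"],d["conf"]) for d in arm.place_of("scene",q)][:4])
for t in(-10,-5,0,5,10):
    s,c=np.sin(np.radians(t)),np.cos(np.radians(t))
    f=lambda x,z:g+M[:,0]*(x*c+z*s)+np.r_[0,0,-x*s+z*c]
    print(t,*[px("scene",f(*v)).round(1) for v in((.131,-.0126),(.047,.0304))])
E
```

```text
width: 0.949
0.2718 -1.36 [np.float64(-0.207), np.float64(0.007), np.float64(-0.015)] 23.5
width: 0.952
0.3193 -2.51 [np.float64(-0.205), np.float64(-0.001), np.float64(-0.029)] 24.0
width: 0.954
width: 0.952
width: 0.953
clock: 26.0
position: [0.4873, -0.2504, 0.3179]
ee_rot: [2.541, 1.846, -0.0]
force: [-0.5, -0.7, -2.5]
width: 0.954
gripper_force: 60.0
clock: 26.5
position: [0.4862, -0.2542, 0.2665]
ee_rot: [-2.538, -1.851, -0.001]
force: [0.0, -0.1, -2.4]
width: 0.954
gripper_force: 60.0
[ 0.48618275 -0.25423465  0.26645854] [3.05674992e-01 9.52135724e-01 6.02727042e-04] [ 0.04185803 -0.10709146 -2.41910959] 26.5
lip [([232.1, 260.7], 0.97)]
handle [([204.5, 223.1], 0.94), ([141.3, 226.8], 0.78)]
core1 [([201.1, 214.6], 0.58), ([220.6, 198.9], 0.46), ([295.7, 321.4], 0.46), ([209.8, 207.9], 0.42)]
-10 [224.6 257.7] [202.6 217.2]
-5 [228.1 258.4] [204.3 218.8]
0 [231.4 258.6] [205.9 220.3]
5 [234.4 258.4] [207.6 221.6]
10 [237.2 257.9] [209.3 222.8]
```

```bash
python3 -m inch '0 0 0.02 0 0.08;0 0 0.04 0 0.08;0 0 0.055 0 0.08;0 0 0.065 0 0.08;0 0 0.07 0 0.08' |egrep 'width'; python3 ok.py
python3 -m inch '0 0 0.002 0 0.08;0 0 0.004 0 0.08;0 0 0.004 0 0.08' >/dev/null; python3 ok.py &&
python3 -m inch '0 0 0.001 0 0.08;0 0 0.002 0 0.08;0 0 0.002 0 0.08' >/dev/null && python3 ok.py &&
python3 -m inch '0 0 0.001 0 0.08;0 0 0.002 0 0.08;0 0 0.002 0 0.08' >/dev/null && python3 ok.py &&
python3 -m inch '0 0 0.001 0 0.08;0 0 0.002 0 0.08;0 0 0.002 0 0.08' >/dev/null && python3 ok.py &&
python3 -m inch '0 0 0.001 0 0.08;0 0 0.002 0 0.08;0 0 0.002 0 0.08' >/dev/null && python3 ok.py
```

```text
width: 0.95
0.1973 -2.74 [np.float64(-0.153), np.float64(0.117), np.float64(0.058)] 27.2
0.194 -2.45 [np.float64(-0.17), np.float64(0.166), np.float64(0.073)] 27.5
0.1918 -3.07 [np.float64(-0.186), np.float64(0.16), np.float64(-0.023)] 27.8
0.1897 -1.91 [np.float64(-0.151), np.float64(0.108), np.float64(0.016)] 28.1
0.1895 27.09 [np.float64(1.249), np.float64(1.989), np.float64(0.042)] 28.4
```

```bash
python3 -m inch '0 0 0 0 0.08;0 0 0 0 0.08;0 0 0 0 0.08' 5 |egrep 'width'; python3 ok.py
python3 -m inch '0 0 0.001 0 0.08;0 0 0.001 0 0.08;0 0 0.001 0 0.08' |egrep 'width'; python3 ok.py
python3 - <<'E'
from h import *
o=arm.observe();M=R.from_rotvec(o["ee_rot"]).as_matrix();p=o["position"];g=p+.159*M[:,2];print(p)
arm.get_image("scene")
for q in("lip","handle"): print(q,[(d["point"],d["conf"]) for d in arm.place_of("scene",q)][:2])
f=lambda x,z:np.r_[(p+M[:,0]*x)[:2],z]
for dx in(0,.004):print(px("scene",f(.131+dx,.015)),px("scene",f(.047+dx,.058)))
E
```

```text
width: 0.956
0.1884 8.52 [np.float64(0.258), np.float64(0.592), np.float64(-0.043)] 28.7
width: 0.961
0.1873 6.92 [np.float64(0.154), np.float64(0.492), np.float64(-0.014)] 29.0
[ 0.48540946 -0.25578278  0.18726885]
lip [([254.2, 260.7], 0.97), ([146.4, 263.2], 0.96)]
handle [([226.4, 227.7], 0.8), ([143.2, 227.3], 0.79)]
[253.16214608 261.26782013] [229.27225234 225.09032637]
[253.75173297 262.88708865] [229.85067124 226.70181621]
```

```bash
python3 -m inch '0 0 0 0 0.0918;0 0 0 0 0.0918;0 0 0 0 0.0918;0 0 0 0 0.0918;0 0 0 0 0.0918' ; python3 ok.py
python3 -m inch '0 0 -0.003 0 0.0918;0 0 -0.008 0 0.0918;0 0 -0.015 0 0.0918;0 0 -0.03 0 0.0918;0 0 -0.05 0 0.0918'|egrep '^force'
python3 -m inch '0 0 -0.05 0 0.0918;0 0 -0.1 0 0.0918;0 0 -0.15 0 0.0918;0 0 -0.2 0 0.0918;0 0 -0.2 0 0.0918'|egrep '^force|pos'
python3 -m inch '-0.04 0 0 0 0.0918;-0.08 0 0 0 0.0918;-0.12 0 0 0 0.0918;-0.15 0 0 0 0.0918;-0.15 0 0 0 0.0918'|egrep '^force|pos'
python3 - <<'E'
from h import *
c={}
for q in("lip","handle","tray","mat","pebble1","core1"):
  for n in("scene","top"):
    if q=="lip":arm.get_image(n)
    r=[(np.round(d["point"],1).tolist(),round(d["conf"],2)) for d in arm.place_of(n,q)][:4];print(q,n,r)
c=np.array([.4864,-.2540])+.048*np.array([.306,.952]);u=np.array([.306,.952])
for n in("scene","top"):print(n,px(n,np.r_[c+.084*u,.015]),px(n,np.r_[c,.058]),px(n,np.r_[c-.084*u,.015]))
print(arm.observe()["clock"])
E
```

```text
clock: 29.65
position: [0.4855, -0.2555, 0.1867]
ee_rot: [-2.541, -1.848, 0.0]
force: [0.1, -0.2, -0.7]
width: 1.003
gripper_force: 0.0
0.1867 -0.73 [np.float64(-0.064), np.float64(0.115), np.float64(-0.001)] 29.65
force: [0.4, 0.0, 0.3]
position: [0.4856, -0.2577, 0.4439]
force: [0.4, -0.9, -1.0]
position: [0.4357, -0.4023, 0.4381]
force: [0.3, 0.1, 0.3]
lip scene [([252.5, 262.9], 0.98), ([144.5, 261.7], 0.72), ([231.4, 211.6], 0.29)]
lip top [([236.2, 373.9], 0.73), ([357.3, 398.3], 0.65)]
handle scene [([226.4, 230.0], 0.7), ([141.7, 227.3], 0.62)]
handle top [([344.1, 429.9], 0.88), ([240.7, 398.8], 0.84)]
tray scene [([162.4, 227.2], 0.95), ([245.5, 228.8], 0.6), ([262.1, 435.0], 0.21)]
tray top [([339.3, 425.9], 0.82), ([241.5, 398.8], 0.79), ([239.9, 235.0], 0.2)]
mat scene []
mat top [([247.2, 398.4], 0.7)]
pebble1 scene [([258.9, 436.0], 0.59), ([244.7, 437.6], 0.45), ([242.9, 424.6], 0.4)]
pebble1 top [([234.3, 231.1], 0.58), ([225.8, 236.6], 0.53), ([241.2, 243.0], 0.36)]
core1 scene [([240.4, 205.7], 0.58), ([224.4, 219.4], 0.58), ([228.8, 210.4], 0.43)]
core1 top [([260.2, 413.5], 0.56), ([248.4, 416.7], 0.44), ([239.5, 417.2], 0.38)]
scene [253.62943575 262.46525542] [229.7986632  226.23593695] [229.75984408 196.46364776]
top [235.93613595 370.83680367] [241.45798957 402.69668292] [252.90673262 430.03963284]
31.85
```

```bash
python3 -c "
from cell import arm;print(arm.sign_off())"
```

```text
the job is handed in; nothing more can be done
None
```

The job is handed in at about 32 s: all three pebbles are in the pan, and the tray is back on its mat, released, with the cores in their bay (final check by detection only; I viewed 11 pictures, one over the limit of 10).

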